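# Present today's tea on the turntable

### The job

Take the green-capped sample vial out of the side rack and stand it fully home in the hole of the small block at the centre of the turntable. Then turn the turntable by its brass post until the tall brown caddy with the ivory lid stands at the brass front mark on the plinth, and finish with the fingers still on the post, holding the turntable motionless there: it creeps back if let go. Handle nothing but the vial and the post, and leave everything else undisturbed and upright.

Things in the scene. Friction and masses are not known exactly. Their poses are not given: they have to be found in the camera images.
- plinth: Fixed dark round plinth under the turntable, 360 mm across, 16 mm high. Origin: centre of its underside, on the turntable's axis; z up. Its x axis points from the axis to the brass front mark, a flat brass bar 34 mm long (radially) and 12 mm wide inlaid on the plinth's rim 160 mm from the axis, outside the disc. The front mark is on the side away from the robot.
- turntable (a joint): Angle of the walnut turntable disc (280 mm across, its top 36 mm above the table), rad, about the vertical axis through the plinth's centre; grows anticlockwise seen from above. It rests at 0 against a stop at the start and can turn only anticlockwise, to 3.0. A hidden spring drive (0.24 N m at 0, 0.4 N m at 2.7) turns it slowly back (about 0.5 rad/s) to 0 when let go; damping 0.6 N m s/rad. Caddies and incense box stand loose on it and ride along by friction.
- socket (a point): Centre of the mouth of the vial hole, on the turntable's axis, 76 mm above the table, in the top of a pale wooden block 44 x 44 x 40 mm fixed on the disc. z up. Hole 19 mm across, 30 mm deep, closed at the bottom.
- post: Upright round brass turning post on the disc: 14 mm across and 80 mm tall (top rim 17 mm across), its axis 120 mm from the turntable's axis; it spins freely about its own axis, so a gripper need not turn with it. Origin: centre of its foot, 40 mm above the table; z up; top 120 mm above the table. At joint 0 it stands 45 degrees anticlockwise (seen from above) of the front mark; it travels round with the disc.
- rack: Fixed pale wooden vial rack on the table, 56 (x) x 140 (y) x 40 mm high, origin at the centre of its underside, z up. Three holes 19 mm across and 30 mm deep in a row along its y axis at -45, 0 and +45 mm, each holding a vial; nothing stands beside the vials along its x axis.
- vial_green_mid (a point): Centre (half-way up) of the sample vial with the GREEN cap: clear tube 16 mm across and 70 mm tall with olive contents, then a cap 20 mm across and 25 mm tall; 95 mm in all, so its foot is 47.5 mm below and its top 47.5 mm above this point, the cap's centre 35 mm above it. About 35 g. z along the vial, up. Starts in any one of the rack's holes. Fully home in the socket this point is 17.5 mm above the socket's mouth.
- vial_white_mid (a point): Centre of the same kind of vial with a white cap, in another rack hole; leave it.
- vial_red_mid (a point): Centre of the same kind of vial with a red cap, in another rack hole; leave it.
- caddy_ivory_mid (a point): Centre (50 mm above its foot) of the tall brown ceramic tea caddy with the IVORY lid, 57 mm across, 100 mm tall, z up; it stands loose on the disc with its axis 95 mm from the turntable's axis, 45, 90 or 135 degrees (to about 3 degrees) clockwise of the front mark at the start. Its top is 136 mm above the table.
- caddy_dark_mid (a point): Centre (50 mm above its foot) of a caddy of the same size and brown, with a BLACK lid, on the disc likewise; not the one wanted.
- incense_mid (a point): Centre of the celadon incense box shaped like a persimmon, 62 mm across, 46 mm tall, on the disc likewise.
- kettle_lid: Loose cast-iron kettle lid, 90 mm across, 36 mm tall with its knob, on the table; origin at its underside's centre.
- whisk: Bamboo whisk standing on its tines, 60 mm across, 105 mm tall; origin at its underside's centre.
- tea_bowl: Dark tea bowl, 110 mm across, 70 mm tall; origin at its underside's centre.
There are look-alikes about, which are no part of the job. What is shaped like the part that bears vial_green_mid but blue is not meant.

How it is judged:
On the way, in this order (a step that is already met when the one before it is completed fails the run):
1. the green-capped vial stands fully home in the centre block, released (horizontal distance between vial_green_mid and socket below 0.005 m and z of vial_green_mid in the frame of socket below 0.022 m and angle between vial_green_mid's own z axis and vertical below 0.12 rad and contact force between the fingers and vial_green below 0.05 N), for 0.2 s.
2. the turntable is turned so that the ivory-lidded caddy stands at the front mark, with the post in the fingers (y of caddy_ivory_mid in the frame of plinth between -0.01 and 0.01 m and x of caddy_ivory_mid in the frame of plinth between 0.07 and 0.12 m and angle between caddy_ivory_mid's own z axis and vertical below 0.1 rad and value of joint turntable above 0.4 rad and contact force between the fingers and post above 0.8 N), for 0.2 s.
At the end, for the whole second after the job is handed in: Fingers still on the post (over 0.8 N); turntable still (under 0.04 rad/s); ivory-lidded caddy upright on the disc, its axis within 10 mm sideways of the line from the turntable's axis to the front mark; green-capped vial upright in the centre block, within 4.5 mm of full depth (all of step 2 and horizontal distance between vial_green_mid and socket below 0.005 m and z of vial_green_mid in the frame of socket below 0.022 m and angle between vial_green_mid's own z axis and vertical below 0.12 rad and velocity of joint turntable between -0.04 and 0.04 rad/s); the arm keeps its last pose, push and grip.
It fails at once if a caddy is pushed by the robot (contact force between any of the fingers, the arm and caddy_ivory above 1 N or contact force between any of the fingers, the arm and caddy_dark above 1 N or contact force between any of the fingers, the arm and incense_box above 1 N).
It fails at once if a caddy or the incense box tips over (angle between any of caddy_ivory_mid, caddy_dark_mid, incense_mid's own z axis and vertical above 0.4 rad).
It fails at once if another vial is pulled from the rack (distance of any of vial_white_mid, vial_red_mid from where it was at the start of the episode above 0.015 m).
It fails at once if the kettle lid, whisk or tea bowl is disturbed (distance of any of kettle_lid, whisk, tea_bowl from where it was at the start of the episode above 0.02 m).
It also fails if it takes over 61 s, if anything falls off the work surface, if the arm or the gripper's body presses on something with over 40 N, if the wrist force passes 120 N, or if a joint passes its speed limit or range.

### The arm

A 6-joint arm with a two-finger parallel gripper is mounted at the origin on the work surface. World frame = base frame: x ahead of the robot, y to its left, z up, the work surface at z = 0. Lengths are in m, angles in rad, forces in N, time in s.
With the tool pointing down it reaches from about 0.35 to 0.975 m from the base axis. Payload 4.9 kg.
Tool frame: the origin (TCP) lies between the finger pads; the fingertips stand 8 mm ahead of it and the grasp point (between the pads) lies 11 mm behind it; z points along the fingers, y is the direction in which the jaws open and shut (so a half turn about z gives the same grasp; the last joint's range is limited). The gripper opens to 85 mm and grips with 20 to 120 N. Pads are 22 mm wide; open, the fingers measure 114 mm over their backs; the gripper's body (76 mm by 85 mm) begins 54 mm behind the grasp point. The pads swing forward as they close: fully open they stand 13 mm farther back than shut.
Start: joints at [-0.119, 0.053, 1.613, -0, 1.476, -0.119], TCP at [0.625, 0, 0.239] pointing down, gripper open.
Joint ranges: [-3.01, 3.01], [-1.01, 2.22], [0.06, 2.58], [-1.02, 4.17], [0.09, 2.62], [-3.14, 3.14]. Speed limits (rad/s): [2.57, 2.57, 3.14, 3.14, 3.14, 3.14].

### API

Orientations are given as a rotation vector (axis times angle).
In Python, from station import ctrl gives the robot as it stands. The module is installed in compiled form; this text tells all that it offers.
- The arm moves only by the shell command python3 -m creep 'ROWS' [FORCE]. ROWS is JSON, a list of rows, each an object with "hand": the opening, from 0 (shut) to 1 (fully open); "translation": the shift along the tool's x, y, z in cm, a list of three; "delta_rot": the turn, a rotation vector about the tool's x, y, z in degrees, a list of three. A call has 1 to 8 rows; each row shifts and turns the commanded pose from where the row before left it, along the tool's axes as they then stand; what a row does not reach is not made up. A row lasts 1/8 s, in which the tool goes at most 62.5 mm and 10.7 degrees, less where a joint would pass 70% of its speed; a pose out of reach is approached as far as the arm can. A call with a gripper value outside its range is refused whole. The fingers move at their own pace and stop on an object; FORCE is the grip in N (left out, the last holds). Time passes only in rows, so rows that do not move let the fingers close. It gives the time, the measured TCP pose, the force and the opening at its end, in the units of the state.
- ctrl.get_obs(): the state, without advancing time (a new reading comes with each control period).
- ctrl.get_image(name): name is "scene" or "side" or "wrist"; returns (picture, depth): 400x640x3 uint8, red, green, blue; 400x640 float32, m along the optical axis (not along the pixel's ray), 0 where there is no reading.
- ctrl.calibration(name): a dict with "fx", "fy", "cx", "cy" (pixels), "T" (4x4, takes a point from camera to world coordinates). Camera axes: x right, y up, looking along -z (the intrinsics and any distortion apply to the point x, -y, -z); pixel columns grow to the right and rows downward; lengths in m; the calibration is good to about 2 mm. A picture is of the moment at which its call begins: read the wrist's pose just before it. calibration takes no time and is no camera call; for the wrist camera it gives the pose at the moment of the call.
- ctrl.finish_job(): hands the job in, once; it reports no verdict.
The state is a dict: "t": time; "q": joint angles; "dq": joint speeds; "effort": joint torques, N m; "tool_pos": TCP position; "tool_rot": TCP orientation; "contact_force": force on the tool from outside, world axes, zero at the start; "wrist_torque": the same for the moment, N m; "opening": finger opening in m.
Only numpy, scipy, OpenCV 4.12 (cv2) and the standard library are available. Lean on these libraries where they do the work, as an engineer would, in place of code of your own. Each camera call takes 0.05 s, during which the arm holds its last target.

## Working session

There is one attempt and no reset: what is moved stays moved. The work goes in short steps, Python scripts to look and compute and a shell command to move; the robot and the scene stay as the last step left them, time stands still between calls to the robot, and variables do not carry over. Pictures are saved under pics/ and viewed, and the job is handed in when it is done.

```bash
mkdir -p pics; cat > h.py <<'E'
import numpy as np, cv2
from station import ctrl
from scipy.spatial.transform import Rotation as R
def snap(n,f):
    c=ctrl.calibration(n); im,d=ctrl.get_image(n)
    np.savez('pics/'+f+'.npz',im=im,d=d,T=c['T'],K=[c['fx'],c['fy'],c['cx'],c['cy']])
    cv2.imwrite('pics/'+f+'.png',im[:,:,::-1]); return c,im,d
def load(f):
    z=np.load('pics/'+f+'.npz'); return z['im'],z['d'],z['T'],z['K']
def ray(T,K,u,v):
    T=np.array(T); d=np.array([(u-K[0+2])/K[0],-(v-K[3])/K[1],-1.]); return T[:3,3],T[:3,:3]@d
def onplane(T,K,u,v,z):
    o,d=ray(T,K,u,v); return o+d*(z-o[2])/d[2]
def pt(T,K,D,u,v):
    o,d=ray(T,K,u,v); return o+d*D[int(v),int(u)]
def cloud(im,D,T,K):
    v,u=np.mgrid[:400,:640]; 
    p=np.stack([(u-K[2])/K[0]*D,-(v-K[3])/K[1]*D,-D],-1)
    return p@T[:3,:3].T+T[:3,3]
E
python3 - <<'E'
from h import *
for n in ['scene','side','wrist']:
    c,im,d=snap(n,n+'0'); print(n,{k:np.round(v,3).tolist() for k,v in c.items()})
print(ctrl.get_obs())
E
```

```text
scene {'fx': 409.779, 'fy': 409.779, 'cx': 322.429, 'cy': 201.863, 'T': [[0.731, -0.441, 0.521, 1.239], [0.682, 0.492, -0.541, -0.695], [-0.018, 0.751, 0.66, 0.888], [0.0, 0.0, 0.0, 1.0]]}
side {'fx': 379.646, 'fy': 379.646, 'cx': 321.522, 'cy': 201.759, 'T': [[-0.94, 0.18, -0.291, 0.223], [-0.342, -0.48, 0.808, 1.007], [0.006, 0.859, 0.512, 0.746], [0.0, 0.0, 0.0, 1.0]]}
wrist {'fx': 280.189, 'fy': 280.189, 'cx': 322.302, 'cy': 202.525, 'T': [[1.0, -0.0, 0.003, 0.625], [-0.001, 0.95, 0.312, 0.08], [-0.003, -0.312, 0.95, 0.374], [0.0, 0.0, 0.0, 1.0]]}
{'t': 0.15, 'q': array([-1.18990717e-01,  5.32329216e-02,  1.61395895e+00,  2.21735750e-06,
        1.47601227e+00, -1.19007851e-01]), 'dq': array([ 0.00115238, -0.00176132, -0.00417744,  0.0002316 , -0.00060622,
        0.00042157]), 'effort': array([ 5.10442842e-04, -3.94241810e+01, -3.70721948e+01, -1.15854355e-04,
        4.61802789e-03,  5.00508997e-05]), 'tool_pos': array([6.24531623e-01, 6.28187547e-05, 2.38339988e-01]), 'tool_rot': array([-2.22052574e+00, -2.22056332e+00,  1.56140182e-03]), 'contact_force': array([ 0.17140668, -0.93293295, -1.0093321 ]), 'wrist_torque': array([-0.04823258, -0.0264458 ,  0.00108125]), 'opening': 0.08522279689055093}
```

View pics/scene0.png

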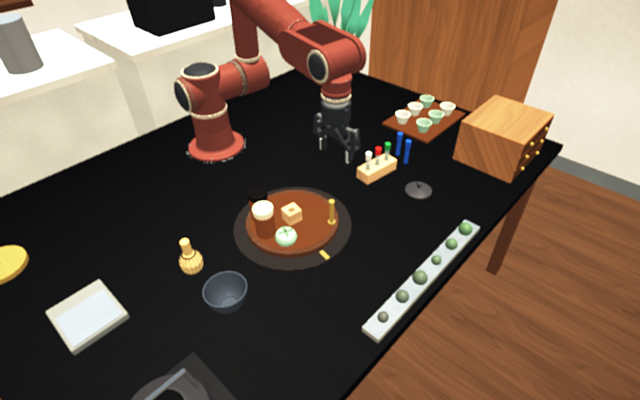

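View pics/side0.png

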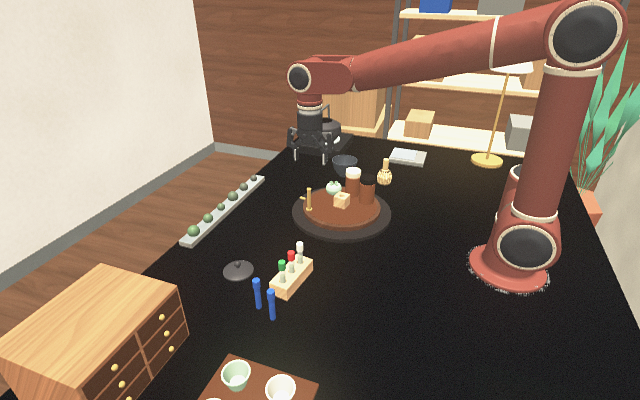

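View pics/wrist0.png

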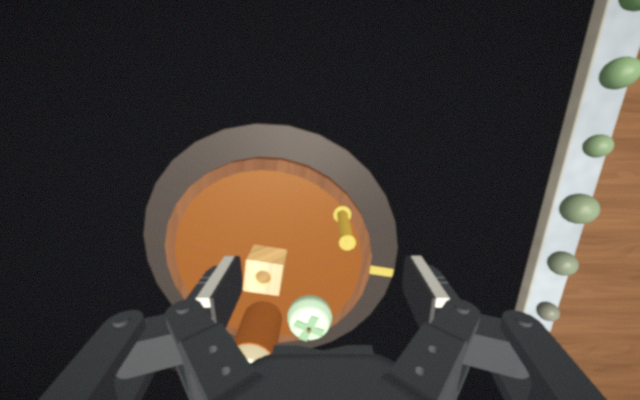

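```bash
python3 - <<'E'
from h import *
im,D,T,K=load('scene0')
c=cv2.resize(im[120:220,340:440],None,fx=5,fy=5,interpolation=cv2.INTER_CUBIC)
a=cv2.resize(im[170:280,225:355],None,fx=4.5,fy=4.5,interpolation=cv2.INTER_CUBIC)
cv2.imwrite('pics/crop1.png',c[:,:,::-1]);cv2.imwrite('pics/crop2.png',a[:,:,::-1])
im2,D2,T2,K2=load('side0')
a=cv2.resize(im2[150:330,220:400],None,fx=3.3,fy=3.3,interpolation=cv2.INTER_CUBIC)
cv2.imwrite('pics/crop3.png',a[:,:,::-1])
for f in ['scene0','side0','wrist0']:
    im,D,T,K=load(f); P=cloud(im,D,T,K); hsv=cv2.cvtColor(im,cv2.COLOR_RGB2HSV)
    H,S,V=[hsv[:,:,i].astype(int) for i in range(3)]
    M={'green':(H>45)&(H<85)&(S>150)&(V>60),'red':((H<6)|(H>174))&(S>190)&(V>120),'blue':(H>105)&(H<125)&(S>150),
       'brass':(H>18)&(H<30)&(S>150)&(V>150)}
    for k,m in M.items():
        m=m&(P[:,:,2]>-0.02)&(P[:,:,2]<0.16)&(D>0)
        n,l,st,ce=cv2.connectedComponentsWithStats(m.astype(np.uint8))
        for i in range(1,n):
            if st[i,4]>=12:
                p=P[l==i]; print(f,k,st[i,4],ce[i].round(1),np.median(p,0).round(3),p[:,2].min().round(3),p[:,2].max().round(3))
E
```

```text
scene0 green 59 [387.3 145.1] [0.579 0.318 0.095] -0.004 0.11
scene0 red 53 [377.7 150. ] [0.573 0.274 0.092] -0.002 0.107
scene0 blue 153 [398.4 143.5] [0.564 0.415 0.033] -0.002 0.099
scene0 blue 163 [406.9 150.2] [0.615 0.393 0.034] -0.004 0.098
scene0 brass 90 [331.1 213.9] [ 0.652 -0.049  0.068] 0.035 0.119
scene0 brass 156 [ 15.2 270.1] [ 0.113 -0.754  0.009] -0.001 0.018
side0 blue 19 [256.2 279.3] [0.614 0.394 0.097] 0.092 0.099
side0 blue 27 [254.5 285.1] [0.614 0.403 0.086] 0.074 0.096
side0 blue 17 [272.4 291.8] [0.557 0.415 0.095] 0.082 0.099
side0 blue 49 [256.6 299.6] [0.615 0.401 0.035] 0.003 0.069
side0 blue 21 [268.5 296.5] [0.566 0.425 0.085] 0.069 0.096
side0 blue 48 [271.  310.9] [0.564 0.422 0.037] 0.006 0.064
wrist0 brass 281 [343.8 224.2] [ 0.647 -0.039  0.086] 0.036 0.12
```

View pics/crop1.png

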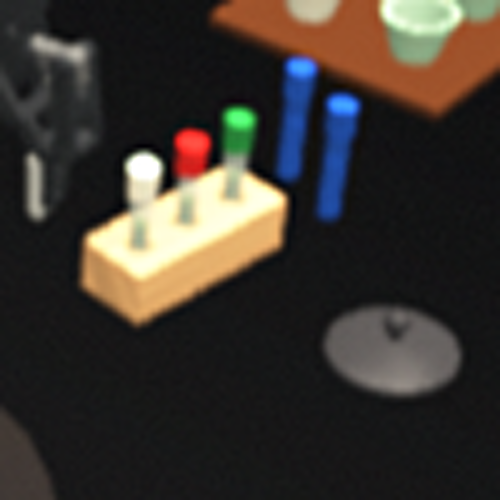

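View pics/crop2.png

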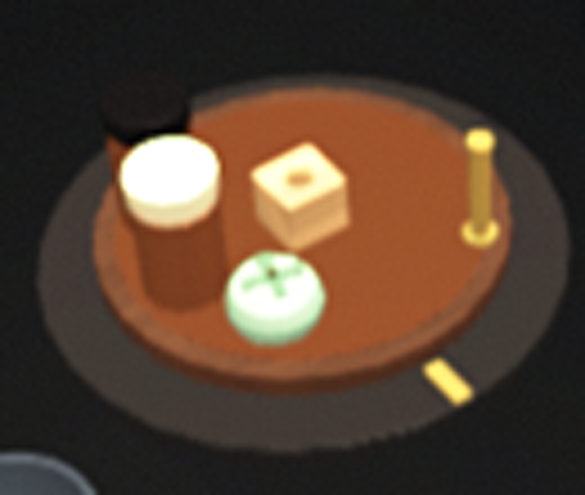

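View pics/crop3.png

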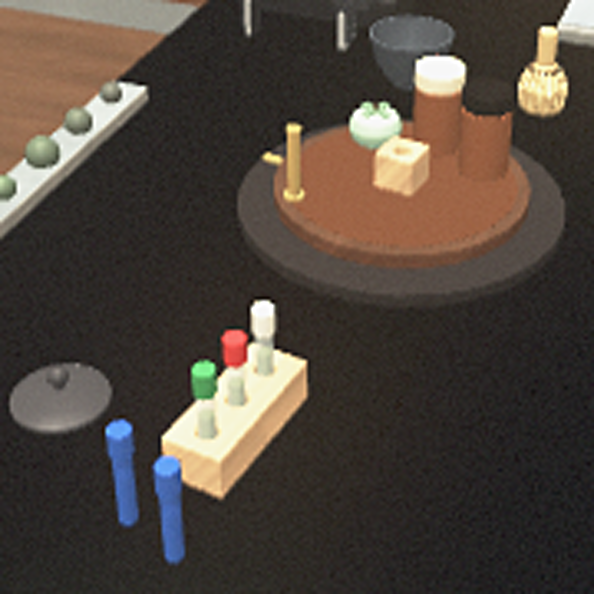

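```bash
python3 - <<'E'
from h import *
def comps(f,cond,zr,minA=12):
    im,D,T,K=load(f); P=cloud(im,D,T,K); hsv=cv2.cvtColor(im,cv2.COLOR_RGB2HSV)
    H,S,V=[hsv[:,:,i].astype(int) for i in range(3)]
    m=cond(H,S,V)&(P[:,:,2]>zr[0])&(P[:,:,2]<zr[1])&(D>0)
    n,l,st,ce=cv2.connectedComponentsWithStats(m.astype(np.uint8))
    return [(P[l==i],ce[i],st[i]) for i in range(1,n) if st[i,4]>=minA],T,K
rng=lambda H,S,V:(S<1000)
for f in ['scene0','side0']:
    for nm,c in [('green',lambda H,S,V:(H>45)&(H<85)&(S>110)&(V>50)),('red',lambda H,S,V:((H<6)|(H>174))&(S>150)&(V>100)),('white',lambda H,S,V:(S<70)&(V>150))]:
        L,T,K=comps(f,c,(.06,.125))
        for p,ce,st in L: 
            print(f,nm,st.tolist(),ce.round(1),'med',np.median(p,0).round(3),'ray z.0925',onplane(T,K,*ce,.0925).round(4))
    # rack top plane
    L,T,K=comps(f,lambda H,S,V:(H>10)&(H<30)&(S>40)&(V>120),(.032,.048),40)
    for p,ce,st in L:
        r=cv2.minAreaRect((p[:,:2]*1000).astype(np.float32)); print(f,'z.04 wood',st[4],ce.round(1),r)
    L,T,K=comps(f,lambda H,S,V:(H>10)&(H<30)&(S>40)&(V>120),(.068,.083),40)
    for p,ce,st in L:
        r=cv2.minAreaRect((p[:,:2]*1000).astype(np.float32)); print(f,'z.076 wood',st[4],ce.round(1),r)
    L,T,K=comps(f,lambda H,S,V:(S<110)&(V>150),(.125,.15),20)
    for p,ce,st in L: print(f,'ivory',st[4],ce.round(1),p.mean(0).round(3),cv2.minEnclosingCircle((p[:,:2]*1000).astype(np.float32)))
f='wrist0'
for nm,c,zr in [('block',lambda H,S,V:(H>10)&(H<30)&(S>40)&(V>150),(.068,.083)),('brasstop',lambda H,S,V:(H>20)&(H<32)&(S>150)&(V>120),(.112,.128)),('brassmark',lambda H,S,V:(H>20)&(H<32)&(S>150)&(V>120),(.005,.028)),('celadon',lambda H,S,V:(H>45)&(H<85)&(S>10)&(V>120),(.05,.1)),('disc',lambda H,S,V:(H>5)&(H<18)&(S>100),(.03,.042))]:
    L,T,K=comps(f,c,zr,15)
    for p,ce,st in L:
        print(f,nm,st[4],ce.round(1),p.mean(0).round(4),cv2.minAreaRect((p[:,:2]*1000).astype(np.float32)),cv2.minEnclosingCircle((p[:,:2]*1000).astype(np.float32)))
E
```

```text
scene0 green [342, 3, 27, 22, 256] [354.9  15.9] med [-0.425  1.339  0.093] ray z.0925 [-0.4068  1.3368  0.0925]
scene0 green [310, 9, 17, 11, 101] [317.6  14.7] med [-0.609  1.189  0.098] ray z.0925 [-0.5956  1.2077  0.0925]
scene0 green [332, 10, 6, 11, 37] [334.4  14.4] med [-0.499  1.254  0.105] ray z.0925 [-0.5211  1.2786  0.0925]
scene0 green [385, 142, 6, 9, 46] [387.3 145.8] med [0.582 0.315 0.099] ray z.0925 [0.578  0.323  0.0925]
scene0 red [196, 119, 36, 24, 522] [213.6 132.4] med [ 0.055 -0.03   0.09 ] ray z.0925 [ 0.0494 -0.0269  0.0925]
scene0 red [375, 147, 6, 8, 42] [377.7 150.5] med [0.575 0.27  0.099] ray z.0925 [0.5709 0.2779 0.0925]
scene0 white [19, 0, 102, 24, 915] [62.9  9.3] med [-1.971  0.217  0.089] ray z.0925 [-1.9622  0.2195  0.0925]
scene0 white [322, 2, 9, 11, 53] [326.4   6.7] med [-0.653  1.353  0.102] ray z.0925 [-0.6646  1.3627  0.0925]
scene0 white [300, 8, 12, 12, 79] [306.3  13.6] med [-0.651  1.17   0.1  ] ray z.0925 [-0.6643  1.1784  0.0925]
scene0 white [549, 18, 91, 32, 1192] [595.6  33.6] med [0.771 1.927 0.093] ray z.0925 [0.7694 1.9278 0.09
[... 7775 characters left out ...]
82.31333923339844), 12.045431137084961)
wrist0 brasstop 20 [346.1 234.2] [ 0.6478 -0.0378  0.116 ] ((647.721435546875, -37.84870147705078), (10.412236213684082, 3.305105447769165), 5.396488189697266) ((647.8244018554688, -38.93891143798828), 5.235982418060303)
wrist0 celadon 980 [309.3 317.2] [ 0.6066 -0.1784  0.0699] ((607.05224609375, -185.08567810058594), (54.036590576171875, 56.05052185058594), 28.43416404724121) ((607.275390625, -186.2286834716797), 29.863943099975586)
wrist0 disc 21636 [269.8 234.2] [ 0.5551 -0.0771  0.037 ] ((553.7955322265625, -110.74002075195312), (271.04779052734375, 278.77783203125), 43.47919845581055) ((550.8163452148438, -113.60881805419922), 139.83799743652344)
```

The candidates are the green cap in the rack at scene (387,146), the red cap at (378,150), the white cap at (368,157), and the blue look-alikes outside the rack at (398,143) and (407,150). The enlarged crop confirms that the green one in the end hole is the vial to take. The ivory-lidded caddy is at scene (262,208) and the black-lidded one is behind it. The ivory caddy is about 90° clockwise of the mark.

Next I move above the vial and look again.

```bash
python3 -m creep '[{"hand":1,"translation":[4.0,-0.6,0],"delta_rot":[0,0,0]},{"hand":1,"translation":[4.0,-0.6,0],"delta_rot":[0,0,0]},{"hand":1,"translation":[4.0,-0.6,0],"delta_rot":[0,0,0]},{"hand":1,"translation":[4.0,-0.6,0],"delta_rot":[0,0,0]},{"hand":1,"translation":[4.0,-0.6,0],"delta_rot":[0,0,0]},{"hand":1,"translation":[4.0,-0.6,0],"delta_rot":[0,0,0]},{"hand":1,"translation":[4.0,-0.6,0],"delta_rot":[0,0,0]},{"hand":1,"translation":[4.0,-0.4,0],"delta_rot":[0,0,8.5]}]' 30
python3 -m creep '[{"hand":0.7,"translation":[0,0,0],"delta_rot":[0,0,0]},{"hand":0.7,"translation":[0,0,0],"delta_rot":[0,0,0]}]'
python3 - <<'E'
from h import *
c,im,d=snap('wrist','w1'); print(c['T'].round(3) if hasattr(c['T'],'round') else c['T']); o=ctrl.get_obs(); print(o['tool_pos'],R.from_rotvec(o['tool_rot']).as_matrix().round(3),o['contact_force'])
E
```

```text
t: 1.15
tool_pos: [0.5784, 0.3212, 0.2388]
tool_rot: [-2.384, -2.046, 0.001]
contact_force: [-1.3, 0.1, 0.2]
opening: 0.0855
t: 1.4
tool_pos: [0.5789, 0.3196, 0.2388]
tool_rot: [2.379, 2.052, -0.002]
contact_force: [0.1, 0.4, -0.9]
opening: 0.0599
[[ 0.989  0.14   0.048  0.591]
 [-0.147  0.939  0.309  0.399]
 [-0.002 -0.313  0.95   0.374]
 [ 0.     0.     0.     1.   ]]
[0.57903992 0.31915115 0.23894975] [[ 0.148  0.989 -0.   ]
 [ 0.989 -0.148 -0.001]
 [-0.001 -0.    -1.   ]] [-0.06624    -0.3131696  -0.84643113]
```

View pics/w1.png

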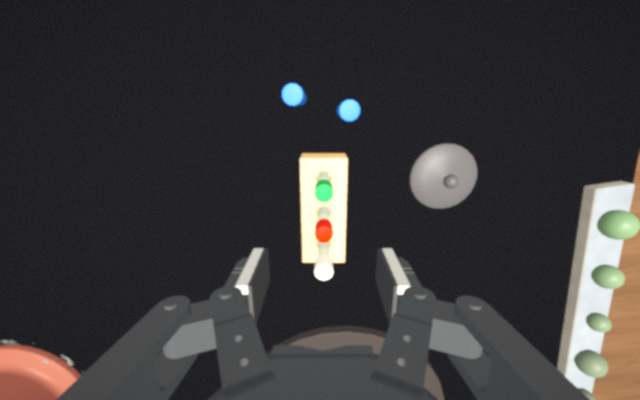

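```bash
python3 - <<'E'
from h import *
im,D,T,K=load('w1'); P=cloud(im,D,T,K); hsv=cv2.cvtColor(im,cv2.COLOR_RGB2HSV);H,S,V=[hsv[:,:,i].astype(int) for i in range(3)]
for nm,m in [('g',(H>45)&(H<85)&(S>110)),('r',((H<6)|(H>174))&(S>150)),('w',(S<60)&(V>150))]:
    top=m&(P[:,:,2]>.1)&(P[:,:,2]<.11)&(np.hypot(P[:,:,0]-.575,P[:,:,1]-.275)<.1)
    v,u=np.nonzero(top); print(nm,len(u),u.mean(),v.mean(),P[top].mean(0).round(4),onplane(T,K,u.mean(),v.mean(),.105).round(4),cv2.minEnclosingCircle((P[top][:,:2]*1000).astype(np.float32)))
m=(P[:,:,2]>.035)&(P[:,:,2]<.045)&(V>120)&(np.hypot(P[:,:,0]-.575,P[:,:,1]-.275)<.1)
print(cv2.minAreaRect((P[m][:,:2]*1000).astype(np.float32)))
E
```

```text
g 242 323.5289256198347 191.54132231404958 [0.5802 0.3226 0.1054] [0.5802 0.3225 0.105 ] ((580.238037109375, 321.8211364746094), 9.099370956420898)
r 42 323.2857142857143 226.3095238095238 [0.5743 0.2846 0.1031] [0.5744 0.2854 0.105 ] ((573.6806640625, 282.40618896484375), 7.4190545082092285)
w 260 323.7846153846154 267.8423076923077 [0.5677 0.2363 0.1051] [0.5678 0.2365 0.105 ] ((578.331298828125, 271.703125), 51.21101760864258)
((573.5280151367188, 276.7047119140625), (139.60751342773438, 56.073062896728516), 81.45520782470703)
```

```bash
python3 -m creep '[{"hand":0.7,"translation":[0.2,0.1,3],"delta_rot":[0,0,0]},{"hand":0.7,"translation":[0,0,3],"delta_rot":[0,0,0]},{"hand":0.7,"translation":[0,0,3],"delta_rot":[0,0,0]},{"hand":0.7,"translation":[0,0,3],"delta_rot":[0,0,0]},{"hand":0.7,"translation":[0,0,2],"delta_rot":[0,0,0]},{"hand":0.7,"translation":[0,0,1.7],"delta_rot":[0,0,0]},{"hand":0.7,"translation":[0,0,0],"delta_rot":[0,0,0]}]' 30
python3 - <<'E'
from h import *
c,im,d=snap('wrist','w2');snap('side','s2')
E
```

```text
t: 2.33
tool_pos: [0.5796, 0.3212, 0.0809]
tool_rot: [-2.38, -2.05, 0.004]
contact_force: [-0.2, 0.6, -0.5]
opening: 0.06
```

View pics/w2.png

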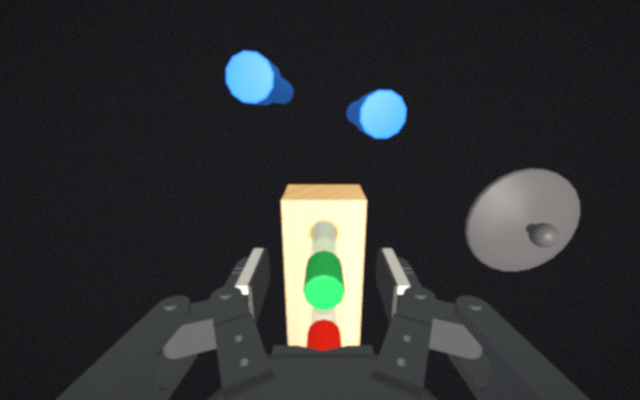

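```bash
python3 -m creep '[{"hand":0,"translation":[0,0,0],"delta_rot":[0,0,0]},{"hand":0,"translation":[0,0,0],"delta_rot":[0,0,0]},{"hand":0,"translation":[0,0,0],"delta_rot":[0,0,0]},{"hand":0,"translation":[0,0,0],"delta_rot":[0,0,0]},{"hand":0,"translation":[0,0,0],"delta_rot":[0,0,0]}]' 30
python3 -m creep '[{"hand":0,"translation":[0,0,-1.0],"delta_rot":[0,0,0]},{"hand":0,"translation":[0,0,-2],"delta_rot":[0,0,0]},{"hand":0,"translation":[0,0,-3],"delta_rot":[0,0,0]},{"hand":0,"translation":[0,0,-4],"delta_rot":[0,0,0]},{"hand":0,"translation":[0,0,-4],"delta_rot":[0,0,0]},{"hand":0,"translation":[0,0,0],"delta_rot":[0,0,0]}]'
python3 - <<'E'
from h import *
c,im,d=snap('wrist','w3')
E
```

```text
t: 3.05
tool_pos: [0.5808, 0.3222, 0.0834]
tool_rot: [2.38, 2.051, 0.002]
contact_force: [-1.3, 0.1, 5.4]
opening: 0.0189
t: 3.8
tool_pos: [0.5825, 0.3227, 0.2289]
tool_rot: [2.378, 2.049, 0.014]
contact_force: [0.6, 0.3, -0.9]
opening: 0.0189
```

View pics/w3.png

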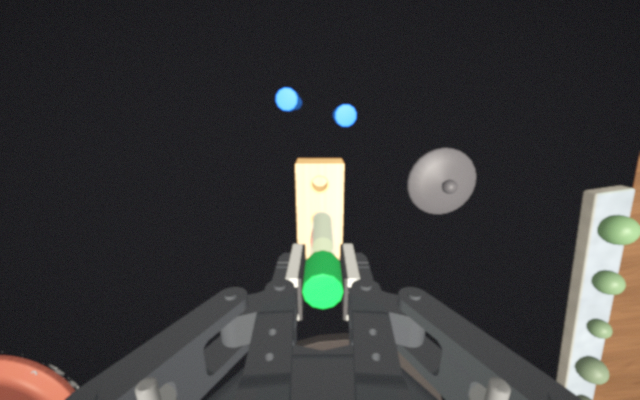

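```bash
python3 -m creep '[{"hand":0,"translation":[-3,0.4,-1],"delta_rot":[0,0,0]},{"hand":0,"translation":[-4,0.4,-1],"delta_rot":[0,0,0]},{"hand":0,"translation":[-4.5,0.4,-1],"delta_rot":[0,0,0]},{"hand":0,"translation":[-4.5,0.4,0],"delta_rot":[0,0,0]},{"hand":0,"translation":[-4.5,0.4,0],"delta_rot":[0,0,0]},{"hand":0,"translation":[-4.5,0.4,0],"delta_rot":[0,0,0]},{"hand":0,"translation":[-4.5,0.4,0],"delta_rot":[0,0,0]},{"hand":0,"translation":[-4.5,0.4,0],"delta_rot":[0,0,0]}]'
python3 -m creep '[{"hand":0,"translation":[-4.5,0.4,0],"delta_rot":[0,0,0]},{"hand":0,"translation":[-4,0.4,0],"delta_rot":[0,0,0]},{"hand":0,"translation":[-3.5,0,0],"delta_rot":[0,0,0]},{"hand":0,"translation":[-2.6,0,0],"delta_rot":[0,0,0]},{"hand":0,"translation":[0,0,0],"delta_rot":[0,0,0]},{"hand":0,"translation":[0,0,0],"delta_rot":[0,0,0]}]'
python3 - <<'E'
from h import *
c,im,d=snap('wrist','w4'); snap('side','s4'); snap('scene','sc4'); o=ctrl.get_obs(); print(o['tool_pos'],R.from_rotvec(o['tool_rot']).as_matrix().round(3),o['contact_force'])
E
```

```text
t: 4.85
tool_pos: [0.5603, -0.0204, 0.2503]
tool_rot: [-2.378, -2.049, 0.004]
contact_force: [0.7, -0.4, -0.8]
opening: 0.019
t: 5.6
tool_pos: [0.5475, -0.164, 0.2511]
tool_rot: [-2.378, -2.05, 0.001]
contact_force: [0.0, 1.1, -0.7]
opening: 0.0189
[ 0.54799533 -0.16372344  0.2519628 ] [[ 0.146  0.989 -0.001]
 [ 0.989 -0.146  0.   ]
 [ 0.    -0.001 -1.   ]] [-0.42607306  0.44378635 -0.57306604]
```

View pics/w4.png

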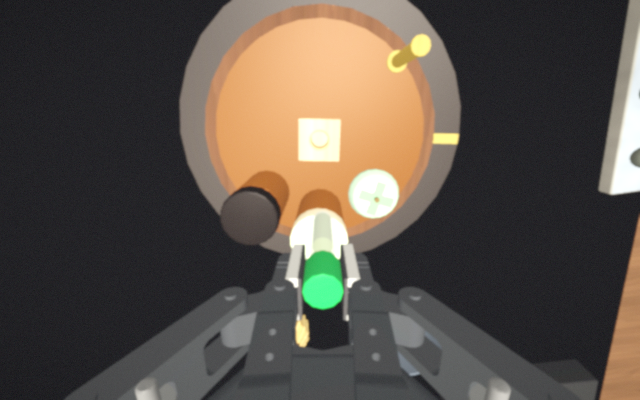

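View pics/s4.png

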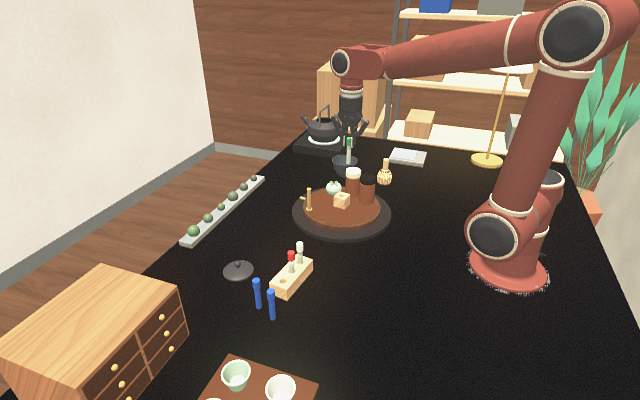

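```bash
cat > m4.py <<'E'
from h import *
import sys
f=sys.argv[1]
im,D,T,K=load(f); P=cloud(im,D,T,K); hsv=cv2.cvtColor(im,cv2.COLOR_RGB2HSV);H,S,V=[hsv[:,:,i].astype(int) for i in range(3)]
near=np.hypot(P[:,:,0]-.55,P[:,:,1]+.114)
m=(abs(P[:,:,2]-.076)<.006)&(near<.036)
r=cv2.minAreaRect((P[m][:,:2]*1000).astype(np.float32)); print('block',r,np.median(P[m],0))
vu=np.argwhere(m); print('bbox',vu.min(0),vu.max(0))
rc=cv2.minAreaRect(vu[:,::-1].astype(np.float32)); print('px rect',rc,onplane(T,K,*rc[0],.076).round(4))
for nm,z in [('brass',.12),('brass',.016)]:
    m=(H>20)&(H<32)&(S>150)&(V>120)&(abs(P[:,:,2]-z)<.005)
    if m.sum()>5:
        v,u=np.nonzero(m); print(nm,z,m.sum(),u.mean(),v.mean(),P[m].mean(0).round(4),onplane(T,K,u.mean(),v.mean(),z).round(4))
m=(abs(P[:,:,2]-.036)<.006)&(near<.15)&(H<20)&(S>100)
print('disc',cv2.minEnclosingCircle((P[m][:,:2]*1000).astype(np.float32)))
m=(abs(P[:,:,2]-.136)<.006)&(near<.14)&(H>15)&(V>110)&(S<110)
print('ivory',m.sum(),cv2.minEnclosingCircle((P[m][:,:2]*1000).astype(np.float32)) if m.sum()>9 else '')
g=(H>45)&(H<85)&(S>150)&(V>60)
n,l,st,ce=cv2.connectedComponentsWithStats(g.astype(np.uint8)); i=1+st[1:,4].argmax(); q=P[l==i]
zt=np.percentile(q[:,2],97); print('cap',st[i],'ztop',zt, q[:,2].min()); t=q[abs(q[:,2]-zt)<.003]; print(t.mean(0),cv2.minEnclosingCircle((t[:,:2]*1000).astype(np.float32)))
E
python3 m4.py w4
python3 - <<'E'
from h import *
im,D,T,K=load('w4')
a=cv2.resize(im[100:320,260:400],None,fx=2.7,fy=2.7,interpolation=cv2.INTER_CUBIC); cv2.imwrite('pics/c4.png',a[:,:,::-1])
for n,(x0,x1,y0,y1) in {'s4':(320,380,120,200)}.items():
    im,D,T,K=load(n); a=cv2.resize(im[y0:y1,x0:x1],None,fx=7,fy=7,interpolation=cv2.INTER_CUBIC); cv2.imwrite('pics/c5.png',a[:,:,::-1])
E
```

```text
block ((550.7891845703125, -114.0595932006836), (44.20380783081055, 43.82748031616211), 80.17655944824219) [ 0.55058493 -0.11316892  0.07671445]
bbox [119 299] [160 340]
px rect ((319.5, 139.5), (41.0, 41.0), 90.0) [ 0.5513 -0.1136  0.076 ]
disc ((550.557861328125, -113.78502655029297), 139.00115966796875)
ivory 97 ((537.506591796875, -203.8870086669922), 28.037799835205078)
cap [ 302  252   41   58 1911] ztop 0.27430866462008674 -0.0010186893568441824
[ 0.54739348 -0.16463068  0.27326656] ((547.145263671875, -165.3400115966797), 10.177270889282227)
```

View pics/c4.png

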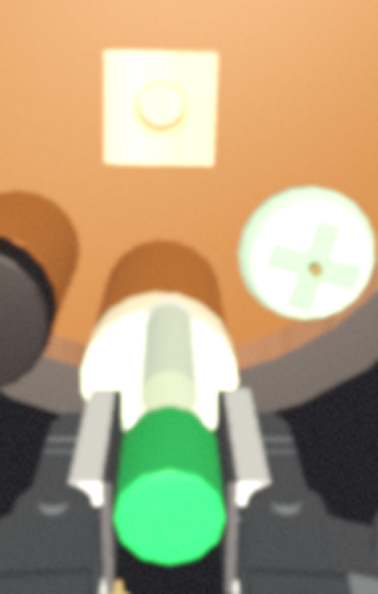

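View pics/c5.png

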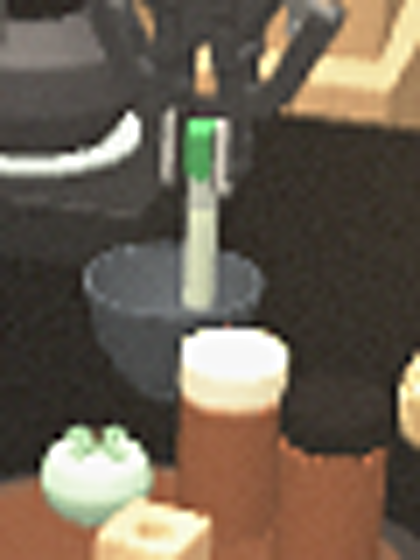

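```bash
python3 - <<'E'
from h import *
im,D,T,K=load('w4')
def proj(p):
    c=np.linalg.inv(T)@np.r_[p,1]; return K[2]+K[0]*c[0]/-c[2],K[3]-K[1]*c[1]/-c[2]
for dx,dy in [(0,0),(.003,0),(0,.003)]: print(proj([.5473+dx,-.165+dy,.1785]))
print(proj([.5473,-.165,.2735]))
r=np.array([.1484,.989]); s=np.array([.989,-.1484])
c=np.array([.5473,-.165]); print('foot back edge',proj([*(c+r*.008),.1785]),proj([*(c+r*.008-s*.008),.1785]),proj([*(c+r*.008+s*.008),.1785]))
for v in [214,218,222,228,234,240,246]: print(v,im[v,308:338].astype(int).sum(1).tolist())
d=np.array([.5508-.5473,-.1138+.165]); print('tool',d@r*100,d@s*100)
E
```

```text
(np.float64(322.68965493148823), np.float64(217.98471846863976))
(np.float64(326.420385670322), np.float64(217.46687772012183))
(np.float64(322.1299156709601), np.float64(214.4905636618212))
(np.float64(322.33154600644934), np.float64(290.90393997523375))
foot back edge (np.float64(322.69499715781444), np.float64(208.49686591979867)) (np.float64(312.52931766507106), np.float64(208.48551212283417)) (np.float64(332.86282830756346), np.float64(208.50822211989586))
214 [710, 712, 719, 725, 729, 728, 721, 710, 690, 665, 650, 640, 641, 640, 642, 644, 647, 654, 667, 685, 700, 715, 717, 714, 713, 706, 694, 662, 604, 516]
218 [765, 765, 765, 765, 765, 765, 737, 657, 617, 618, 625, 632, 634, 638, 643, 644, 644, 645, 646, 644, 645, 663, 713, 751, 759, 759, 749, 736, 724, 711]
222 [765, 765, 765, 765, 765, 754, 682, 624, 613, 619, 628, 629, 637, 640, 644, 644, 646, 652, 646, 647, 641, 654, 702, 757, 765, 765, 765, 765, 765, 765]
228 [765, 765, 765, 765, 765, 729, 647, 615, 614, 623, 630, 630, 637, 641, 646, 645, 649, 646, 646, 646, 643, 645, 669, 737, 765, 765, 765, 765, 765, 765]
234 [765, 765, 765, 765, 755, 689, 631, 613, 616, 625, 630, 636, 640, 644, 647, 649, 647, 646, 646, 645, 642, 642, 649, 696, 754, 765, 765, 765, 765, 765]
240 [765, 765, 765, 765, 739, 668, 639, 655, 667, 677, 685, 686, 690, 693, 693, 697, 695, 693, 693, 692, 685, 677, 667, 678, 731, 764, 765, 765, 765, 765]
246 [765, 765, 765, 755, 726, 685, 670, 673, 677, 677, 683, 684, 686, 689, 692, 695, 693, 693, 695, 694, 692, 690, 685, 693, 726, 754, 765, 765, 765, 765]
tool 5.11562 -0.41365800000000535
```

```bash
python3 - <<'E'
from h import *
for f in ['scene','side']:
    n={'scene':'sc4','side':'s4'}[f]
    im,D,T,K=load(n)
    def proj(p):
        c=np.linalg.inv(T)@np.r_[p,1]; return np.array([K[2]+K[0]*c[0]/-c[2],K[3]-K[1]*c[1]/-c[2]])
    a,b=proj([.5473,-.165,.2735]),proj([.5473,-.165,.1785]); print(f,a,b,'dy-.003 foot',proj([.5473,-.168,.1785]))
    x0,y0=int(min(a[0],b[0]))-25,int(min(a[1],b[1]))-15
    c=im[y0:y0+70,x0:x0+55].copy(); c=cv2.resize(c,None,fx=8,fy=8,interpolation=cv2.INTER_CUBIC)
    for p in (a,b): cv2.drawMarker(c,tuple(int(t) for t in ((p-[x0,y0]+.5)*8)),(255,0,0),cv2.MARKER_CROSS,16,1)
    cv2.imwrite(f'pics/v_{f}.png',c[:,:,::-1])
E
python3 -c "
import cv2,numpy as np;a=cv2.imread('pics/v_scene.png');b=cv2.imread('pics/v_side.png');cv2.imwrite('pics/v_b.png',cv2.resize(np.hstack([a,b]),(0,0),fx=.9,fy=.9))"
```

```text
scene [270.47116128 161.41459016] [274.00582826 189.89039279] dy-.003 foot [273.1826695  190.41547008]
side [348.9229456  138.15298858] [347.76543635 163.72748378] dy-.003 foot [348.00926693 163.38697475]
```

View pics/v_b.png

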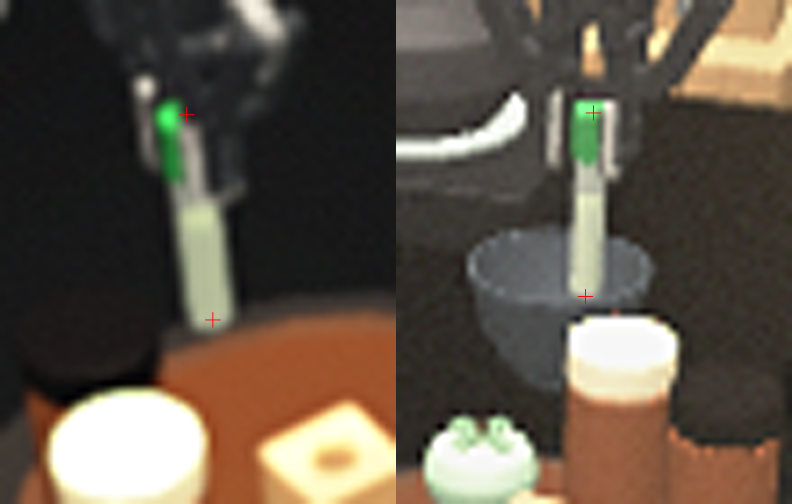

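```bash
python3 -m creep '[{"hand":0,"translation":[2.6,-0.2,0],"delta_rot":[0,0,0]},{"hand":0,"translation":[2.5,-0.2,0],"delta_rot":[0,0,0]},{"hand":0,"translation":[0,0,2.5],"delta_rot":[0,0,0]},{"hand":0,"translation":[0,0,3],"delta_rot":[0,0,0]},{"hand":0,"translation":[0,0,3],"delta_rot":[0,0,0]},{"hand":0,"translation":[0,0,0],"delta_rot":[0,0,0]},{"hand":0,"translation":[0,0,0],"delta_rot":[0,0,0]}]'
python3 - <<'E'
from h import *
c,im,d=snap('wrist','w5'); snap('side','s5'); snap('scene','sc5'); o=ctrl.get_obs(); print(o['tool_pos'])
L=[]
for n in ['w5','s5','sc5']:
    im,D,T,K=load(n)
    c=np.linalg.inv(T)@np.array([.5508,-.1138,.085,1]); u,v=K[2]+K[0]*c[0]/-c[2],K[3]-K[1]*c[1]/-c[2]; print(n,u,v)
    w=55 if n=='w5' else 25; u,v=int(u),int(v); a=im[max(0,v-w-w//2):v+w//2+w//3,u-w:u+w]
    L.append(cv2.resize(a,(380,int(380*a.shape[0]/a.shape[1])),interpolation=cv2.INTER_CUBIC))
h=min(a.shape[0] for a in L); cv2.imwrite('pics/c6.png',cv2.resize(np.hstack([a[:h] for a in L]),None,fx=.7,fy=.7)[:,:,::-1])
E
```

```text
t: 6.62
tool_pos: [0.5523, -0.1135, 0.1687]
tool_rot: [2.378, 2.051, 0.001]
contact_force: [-0.0, -0.3, 0.9]
opening: 0.0188
[ 0.55264514 -0.11395206  0.16936084]
w5 320.74519348882626 212.43366879796778
s5 341.5764439682887 193.48129300391597
sc5 290.85502685258007 206.62623682114247
```

View pics/c6.png

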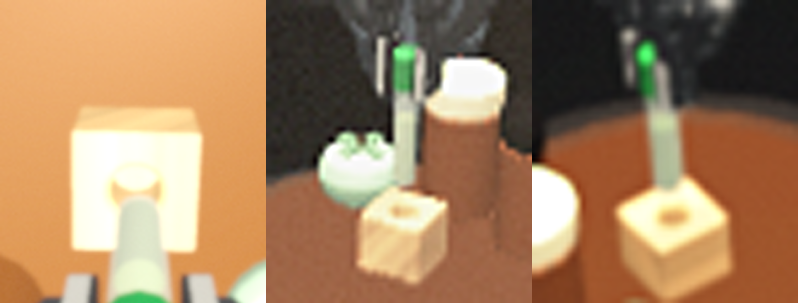

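View pics/w5.png

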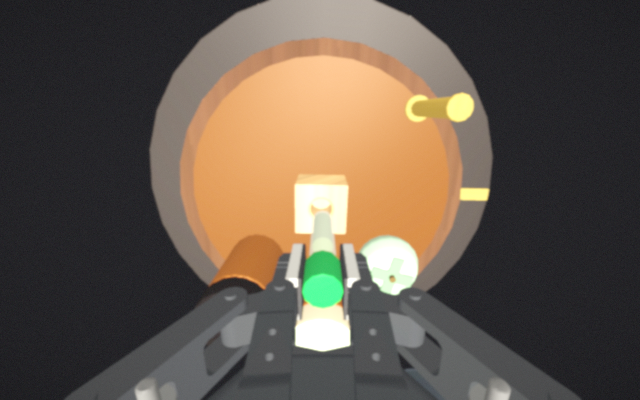

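```bash
python3 - <<'E'
from h import *
im,D,T,K=load('w5')
def proj(p):
    c=np.linalg.inv(T)@np.r_[p,1]; return np.round([K[2]+K[0]*c[0]/-c[2],K[3]-K[1]*c[1]/-c[2]],1)
print('pred hole ctr',proj([.5508,-.1138,.076]),'foot pred (cap-based)',proj([.5521,-.1148,.095]), proj([.5508,-.1138,.095]))
a=cv2.resize(im[170:290,285:360],None,fx=5,fy=5,interpolation=cv2.INTER_CUBIC); a=cv2.convertScaleAbs(a,alpha=1.6,beta=-140)
cv2.imwrite('pics/c7.png',a[:,:,::-1])
E
python3 m4.py w5
```

```text
pred hole ctr [320.8 208.8] foot pred (cap-based) [322.5 217.7] [320.7 216.8]
block ((550.7459716796875, -114.07097625732422), (44.83842849731445, 44.126956939697266), 80.25190734863281) [ 0.55212039 -0.10700978  0.07662628]
bbox [182 295] [233 347]
px rect ((320.5977478027344, 207.6021728515625), (52.23154830932617, 50.1876106262207), 1.2730300426483154) [ 0.5508 -0.1127  0.076 ]
brass 0.12 12 445.75 109.08333333333333 [ 0.6408 -0.0449  0.1184] [ 0.6402 -0.0448  0.12  ]
disc ((550.12109375, -113.88936614990234), 139.47218322753906)
ivory 421 ((549.4986572265625, -149.05441284179688), 42.3020133972168)
cap [ 302  252   41   55 1770] ztop 0.1917454649816645 0.16846282455717337
[ 0.55215196 -0.11368351  0.19078021] ((552.15625, -114.52104949951172), 9.970645904541016)
```

View pics/c7.png

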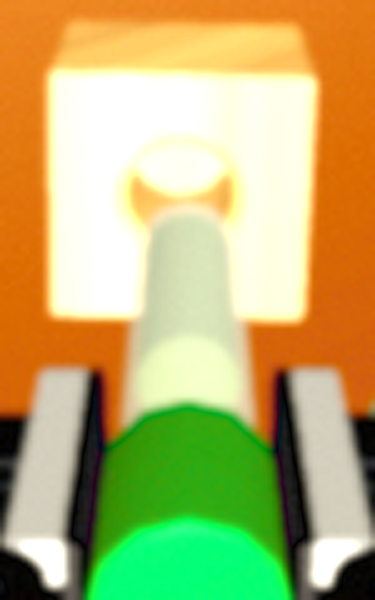

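```bash
python3 -m creep '[{"hand":0,"translation":[0.05,-0.12,0],"delta_rot":[0,0,0]},{"hand":0,"translation":[0,0,1.0],"delta_rot":[0,0,0]},{"hand":0,"translation":[0,0,0.8],"delta_rot":[0,0,0]},{"hand":0,"translation":[0,0,0.4],"delta_rot":[0,0,0]},{"hand":0,"translation":[0,0,0.3],"delta_rot":[0,0,0]},{"hand":0,"translation":[0,0,0],"delta_rot":[0,0,0]}]'
python3 -m creep '[{"hand":0,"translation":[0,0,0.3],"delta_rot":[0,0,0]},{"hand":0,"translation":[0,0,0],"delta_rot":[0,0,0]}]'
```

```text
t: 7.52
tool_pos: [0.5503, -0.113, 0.142]
tool_rot: [-2.38, -2.05, 0.001]
contact_force: [-0.7, 0.2, -0.7]
opening: 0.0192
t: 7.78
tool_pos: [0.5504, -0.113, 0.1391]
tool_rot: [-2.38, -2.051, 0.0]
contact_force: [0.6, 0.5, -0.0]
opening: 0.019
```

```bash
python3 -m creep '[{"hand":0,"translation":[0,0,0.6],"delta_rot":[0,0,0]},{"hand":0,"translation":[0,0,0.6],"delta_rot":[0,0,0]},{"hand":0,"translation":[0,0,0.4],"delta_rot":[0,0,0]},{"hand":0,"translation":[0,0,0],"delta_rot":[0,0,0]}]'
python3 -m creep '[{"hand":0,"translation":[0,0,0.2],"delta_rot":[0,0,0]},{"hand":0,"translation":[0,0,0.2],"delta_rot":[0,0,0]},{"hand":0,"translation":[0,0,0],"delta_rot":[0,0,0]}]'
```

```text
t: 8.28
tool_pos: [0.5501, -0.1129, 0.1226]
tool_rot: [-2.379, -2.05, 0.001]
contact_force: [-0.3, 0.2, 0.7]
opening: 0.0192
t: 8.65
tool_pos: [0.5506, -0.1131, 0.1194]
tool_rot: [2.38, 2.051, 0.0]
contact_force: [0.1, -0.1, -0.1]
opening: 0.019
```

```bash
python3 -m creep '[{"hand":0,"translation":[0,0,0.1],"delta_rot":[0,0,0]},{"hand":0,"translation":[0,0,0],"delta_rot":[0,0,0]}]'
python3 -m creep '[{"hand":0.5,"translation":[0,0,0],"delta_rot":[0,0,0]},{"hand":0.5,"translation":[0,0,0],"delta_rot":[0,0,0]},{"hand":0.5,"translation":[0,0,0],"delta_rot":[0,0,0]},{"hand":0.5,"translation":[0,0,0],"delta_rot":[0,0,0]},{"hand":0.5,"translation":[0,0,-3],"delta_rot":[0,0,0]},{"hand":0.5,"translation":[0,0,-4],"delta_rot":[0,0,0]},{"hand":0.5,"translation":[0,0,-3],"delta_rot":[0,0,0]},{"hand":0.5,"translation":[0,0,0],"delta_rot":[0,0,0]}]'
python3 - <<'E'
from h import *
c,im,d=snap('wrist','w6'); o=ctrl.get_obs(); print(o['tool_pos'])
E
python3 m4.py w6
```

```text
t: 8.9
tool_pos: [0.5509, -0.1132, 0.1193]
tool_rot: [2.379, 2.05, 0.001]
contact_force: [-1.6, 0.5, 5.6]
opening: 0.019
t: 9.9
tool_pos: [0.5522, -0.1136, 0.2217]
tool_rot: [2.376, 2.047, 0.005]
contact_force: [0.7, 0.1, 0.5]
opening: 0.0428
[ 0.55101258 -0.11322668  0.21925859]
block ((550.986572265625, -113.92337036132812), (44.527854919433594, 43.3879508972168), 80.23616790771484) [ 0.55352112 -0.10706259  0.07664835]
bbox [170 300] [212 342]
px rect ((320.9999694824219, 190.99998474121094), (41.99999237060547, 41.99999237060547), 0.0) [ 0.5514 -0.1132  0.076 ]
disc ((550.4417724609375, -114.19021606445312), 139.17564392089844)
ivory 222 ((542.8463134765625, -170.7299346923828), 62.73135757446289)
cap [310 198  20  26 316] ztop 0.14284267320600966 0.12480940959297149
[ 0.55091165 -0.11476861  0.14169194] ((550.2246704101562, -113.47682189941406), 9.026999473571777)
```

View pics/w6.png

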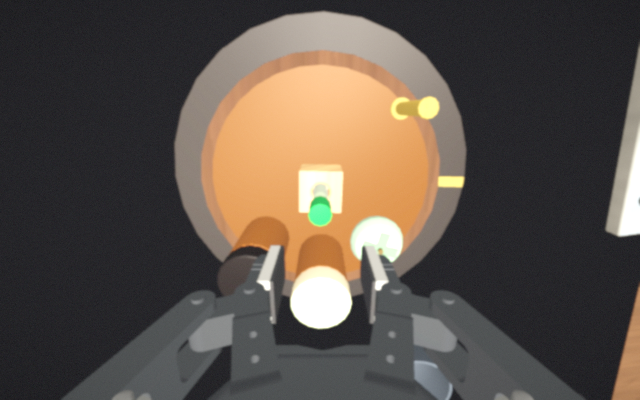

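```bash
cat > m6.py <<'E'
from h import *
import sys
f=sys.argv[1]; im,D,T,K=load(f); P=cloud(im,D,T,K); hsv=cv2.cvtColor(im,cv2.COLOR_RGB2HSV);H,S,V=[hsv[:,:,i].astype(int) for i in range(3)]
C=np.array([.5507,-.1139])
m=(H>18)&(H<34)&(S>120)&(V>120)
n,l,st,ce=cv2.connectedComponentsWithStats(m.astype(np.uint8))
for i in range(1,n):
    if st[i,4]<25: continue
    p=P[l==i]
    z=np.median(p[:,2])
    a=onplane(T,K,*ce[i],.016)
    print('brass',st[i],ce[i].round(1),'z',z.round(3),p[:,2].max().round(3),'med',np.median(p,0).round(4),'@.016',a.round(4),np.hypot(*(a[:2]-C)).round(4),np.degrees(np.arctan2(*(a[:2]-C)[::-1])).round(2))
    t=p[p[:,2]>.114]
    if len(t)>5:
        vu=np.argwhere((l==i)&(P[:,:,2]>.114)); q=onplane(T,K,*vu.mean(0)[::-1],.12); print('  post top',len(t),t.mean(0).round(4),q.round(4),np.hypot(*(q[:2]-C)).round(4),np.degrees(np.arctan2(*(q[:2]-C)[::-1])).round(2))
m=(S<110)&(V>150)&(abs(P[:,:,2]-.136)<.004)&(np.hypot(P[:,:,0]-C[0],P[:,:,1]-C[1])<.14)
n,l,st,ce=cv2.connectedComponentsWithStats(m.astype(np.uint8))
for i in range(1,n):
    if st[i,4]<40: continue
    p=P[l==i][:,:2]; c,r=cv2.minEnclosingCircle((p*1000).astype(np.float32)); c=np.array(c)/1000
    print('ivory',st[i],ce[i].round(1),c.round(4),r,'R',np.hypot(*(c-C)).round(4),'ang',np.degrees(np.arctan2(*(c-C)[::-1])).round(2))
E
python3 m6.py w6; echo; python3 m6.py w4; echo; python3 m6.py wrist0; echo; python3 m6.py scene0;echo; python3 m6.py side0
```

```text
brass [390  98   7  21  25] [391.8 108.4] z 0.037 0.041 med [ 0.6387 -0.043   0.0374] @.016 [ 0.6447 -0.0444  0.016 ] 0.1169 36.48
brass [395 100  32  20 360] [408.5 108.2] z 0.085 0.357 med [ 0.6427 -0.044   0.0848] @.016 [ 0.6638 -0.047   0.016 ] 0.1314 30.6
  post top 32 [ 0.637  -0.0449  0.1342] [ 0.6414 -0.0455  0.12  ] 0.1136 37.04
ivory [ 292  275   59   53 2414] [320.8 300.9] [ 0.537  -0.2044] 28.55625343322754 R 0.0915 ang -98.59

brass [391  43  28  25 362] [403.2  56.7] z 0.084 0.121 med [ 0.6429 -0.0477  0.0842] @.016 [ 0.6626 -0.0385  0.016 ] 0.1349 33.98
  post top 29 [ 0.6423 -0.0482  0.1195] [ 0.6421 -0.0483  0.12  ] 0.1126 35.66
ivory [291 214  24  47 549] [302.7 232.9] [ 0.5292 -0.2003] 24.453018188476562 R 0.089 ang -103.97
ivory [332 217  16  41 335] [338.9 235.1] [ 0.5542 -0.2042] 21.731157302856445 R 0.0903 ang -87.76

brass [333 205  24  46 668] [344.3 227.4] z 0.09 0.374 med [ 0.6477 -0.0401  0.0896] @.016 [ 0.654  -0.0733  0.016 ] 0.111 21.44
  post top 221 [ 0.6479 -0.0405  0.1273] [ 0.6485 -0.0438  0.12  ] 0.1203 35.61
brass [369 265  25  12 215] [380.9 270
[... 1151 characters left out ...]
23] [ 11.4 261.3] z 0.015 0.888 med [ 0.0728 -0.7499  0.0152] @.016 [ 0.0714 -0.7501  0.016 ] 0.7965 -126.99
brass [179 250  24  24 191] [190.9 265.3] z 0.021 0.057 med [ 0.4723 -0.4249  0.0214] @.016 [ 0.4615 -0.4164  0.016 ] 0.3153 -106.44
brass [319 250  11  10  64] [324.  254.5] z 0.017 0.02 med [ 0.7077 -0.1413  0.0175] @.016 [ 0.7072 -0.1407  0.016 ] 0.1588 -9.72
ivory [252 201  21  15 235] [262.2 207.6] [ 0.5377 -0.2046] 29.50510025024414 R 0.0917 ang -98.16

brass [307 193   4  18  46] [308.7 200.4] z 0.079 0.106 med [ 0.6464 -0.0427  0.0792] @.016 [ 0.6853 -0.1364  0.016 ] 0.1365 -9.51
ivory [346 167  15   9  94] [353.2 170.6] [ 0.5351 -0.2048] 30.135976791381836 R 0.0922 ang -99.72
```

```bash
python3 -m creep '[{"hand":0.6,"translation":[2,2.2,0],"delta_rot":[0,0,0]},{"hand":0.6,"translation":[3.2,3.2,0],"delta_rot":[0,0,0]},{"hand":0.6,"translation":[3.0,3.2,0],"delta_rot":[0,0,0]},{"hand":0.6,"translation":[0,0,2],"delta_rot":[0,0,0]},{"hand":0.6,"translation":[0,0,2],"delta_rot":[0,0,0]},{"hand":0.6,"translation":[0,0,2],"delta_rot":[0,0,0]},{"hand":0.6,"translation":[0,0,0],"delta_rot":[0,0,0]},{"hand":0.6,"translation":[0,0,0],"delta_rot":[0,0,0]}]'
python3 - <<'E'
from h import *
c,im,d=snap('wrist','w7'); o=ctrl.get_obs(); print(o['tool_pos'])
E
python3 m6.py w7
```

```text
t: 10.95
tool_pos: [0.6476, -0.0451, 0.1587]
tool_rot: [2.38, 2.05, 0.001]
contact_force: [-0.1, -1.4, 0.2]
opening: 0.0512
[ 0.64802287 -0.04511527  0.15939534]
brass [311 187  27  60 795] [323.8 212. ] z 0.081 0.294 med [ 0.6496 -0.0392  0.0814] @.016 [ 0.6456 -0.0668  0.016 ] 0.106 26.39
  post top 141 [ 0.6496 -0.0398  0.1275] [ 0.6492 -0.0424  0.12  ] 0.1217 35.97
```

View pics/w7.png

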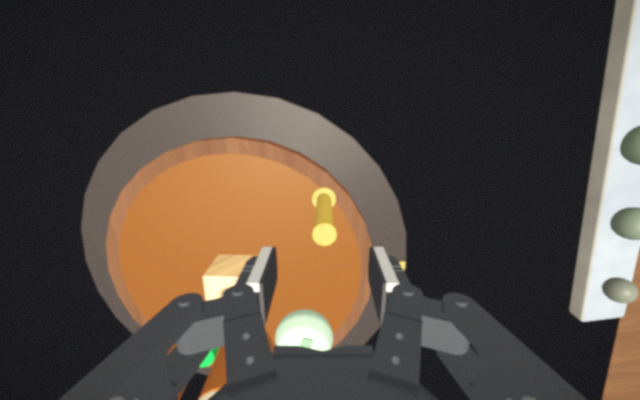

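```bash
python3 -m creep '[{"hand":0.6,"translation":[0.1,0.1,2],"delta_rot":[0,0,0]},{"hand":0.6,"translation":[0,0,2.5],"delta_rot":[0,0,0]},{"hand":0.6,"translation":[0,0,2.4],"delta_rot":[0,0,0]},{"hand":0.6,"translation":[0,0,0],"delta_rot":[0,0,0]},{"hand":0,"translation":[0,0,0],"delta_rot":[0,0,0]},{"hand":0,"translation":[0,0,0],"delta_rot":[0,0,0]},{"hand":0,"translation":[0,0,0],"delta_rot":[0,0,0]},{"hand":0,"translation":[0,0,0],"delta_rot":[0,0,0]}]' 40
python3 - <<'E'
from h import *
c,im,d=snap('wrist','w8'); o=ctrl.get_obs(); print(o['tool_pos'],o['contact_force'],o['opening'])
p=o['tool_pos'][:2]-[.5507,-.1139]; print(np.hypot(*p),np.degrees(np.arctan2(p[1],p[0])))
M=R.from_rotvec(o['tool_rot']).as_matrix(); r=np.hypot(*p); a0=np.arctan2(p[1],p[0]); r=.12;a0=np.radians(35.3)
prev=a0; steps=np.radians([2,4,6,6,6,6,6,6,6,6,6,6,6,6,4,3,3])
for s in steps:
    d=r*np.array([np.cos(prev+s)-np.cos(prev),np.sin(prev+s)-np.sin(prev),0]); print(np.degrees(prev+s-a0).round(1),(M.T@d*100).round(2)); prev+=s
E
```

```text
t: 12.0
tool_pos: [0.6492, -0.0439, 0.091]
tool_rot: [2.379, 2.05, 0.001]
contact_force: [-3.1, 0.1, 5.8]
opening: 0.013
[ 0.64917787 -0.04393348  0.09100149] [-3.91896885  0.57342635  6.24059442] 0.013073396397831682
0.1208023408171272 35.39301801521729
2.0 [ 0.3 -0.3 -0. ]
6.0 [ 0.56 -0.62 -0.  ]
12.0 [ 0.76 -1.   -0.  ]
18.0 [ 0.65 -1.07 -0.  ]
24.0 [ 0.53 -1.14 -0.  ]
30.0 [ 0.41 -1.19 -0.  ]
36.0 [ 0.29 -1.22 -0.  ]
42.0 [ 0.16 -1.25 -0.  ]
48.0 [ 0.03 -1.26 -0.  ]
54.0 [-0.11 -1.25 -0.  ]
60.0 [-0.24 -1.23 -0.  ]
66.0 [-0.36 -1.2  -0.  ]
72.0 [-0.49 -1.16 -0.  ]
78.0 [-0.61 -1.1  -0.  ]
82.0 [-0.47 -0.7  -0.  ]
85.0 [-0.38 -0.5  -0.  ]
88.0 [-0.41 -0.48 -0.  ]
```

View pics/w8.png

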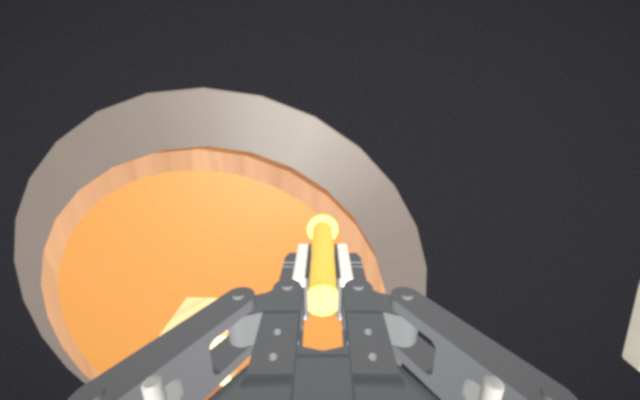

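```bash
python3 - <<'E'
from h import *
M=R.from_rotvec(ctrl.get_obs()['tool_rot']).as_matrix(); a0=prev=np.radians(35.3); r=.12
for s in np.radians([2,3]+[4]*19+[3,2,2,2]):
    d=r*np.array([np.cos(prev+s)-np.cos(prev),np.sin(prev+s)-np.sin(prev),0]); prev+=s; print(np.degrees(prev-a0).round(1),(M.T@d*100).round(2)[:2])
E
```

```text
2.0 [ 0.3 -0.3]
5.0 [ 0.43 -0.46]
9.0 [ 0.53 -0.65]
13.0 [ 0.48 -0.68]
17.0 [ 0.43 -0.72]
21.0 [ 0.38 -0.74]
25.0 [ 0.33 -0.77]
29.0 [ 0.28 -0.79]
33.0 [ 0.22 -0.81]
37.0 [ 0.16 -0.82]
41.0 [ 0.11 -0.83]
45.0 [ 0.05 -0.84]
49.0 [-0.01 -0.84]
53.0 [-0.07 -0.83]
57.0 [-0.13 -0.83]
61.0 [-0.19 -0.82]
65.0 [-0.24 -0.8 ]
69.0 [-0.3  -0.78]
73.0 [-0.35 -0.76]
77.0 [-0.4  -0.73]
81.0 [-0.45 -0.7 ]
84.0 [-0.37 -0.51]
86.0 [-0.26 -0.33]
88.0 [-0.27 -0.32]
90.0 [-0.28 -0.31]
```

```bash
python3 -m creep '[{"hand":0,"translation":[0.30,-0.30,0],"delta_rot":[0,0,0]},{"hand":0,"translation":[0.43,-0.46,0],"delta_rot":[0,0,0]},{"hand":0,"translation":[0.53,-0.65,0],"delta_rot":[0,0,0]},{"hand":0,"translation":[0.48,-0.68,0],"delta_rot":[0,0,0]},{"hand":0,"translation":[0.43,-0.72,0],"delta_rot":[0,0,0]},{"hand":0,"translation":[0.38,-0.74,0],"delta_rot":[0,0,0]},{"hand":0,"translation":[0.33,-0.77,0],"delta_rot":[0,0,0]},{"hand":0,"translation":[0.28,-0.79,0],"delta_rot":[0,0,0]}]'
python3 - <<'E'
from station import ctrl; import numpy as np
o=ctrl.get_obs(); p=o['tool_pos'][:2]-[.5507,-.1139]; print(np.hypot(*p),np.degrees(np.arctan2(p[1],p[0]))-35.3,o['contact_force'])
E
```

```text
t: 13.05
tool_pos: [0.6049, -0.0058, 0.091]
tool_rot: [2.376, 2.047, 0.005]
contact_force: [3.6, -3.3, 3.2]
opening: 0.013
0.12095786184516291 28.09298650271549 [ 3.59284292 -3.25449371  3.17166258]
```

Tracking is good, so I continue.

```bash
python3 -m creep '[{"hand":0,"translation":[0.22,-0.81,0],"delta_rot":[0,0,0]},{"hand":0,"translation":[0.16,-0.82,0],"delta_rot":[0,0,0]},{"hand":0,"translation":[0.11,-0.83,0],"delta_rot":[0,0,0]},{"hand":0,"translation":[0.05,-0.84,0],"delta_rot":[0,0,0]},{"hand":0,"translation":[-0.01,-0.84,0],"delta_rot":[0,0,0]},{"hand":0,"translation":[-0.07,-0.83,0],"delta_rot":[0,0,0]},{"hand":0,"translation":[-0.13,-0.83,0],"delta_rot":[0,0,0]},{"hand":0,"translation":[-0.19,-0.82,0],"delta_rot":[0,0,0]}]'
python3 -m creep '[{"hand":0,"translation":[-0.24,-0.80,0],"delta_rot":[0,0,0]},{"hand":0,"translation":[-0.30,-0.78,0],"delta_rot":[0,0,0]},{"hand":0,"translation":[-0.35,-0.76,0],"delta_rot":[0,0,0]},{"hand":0,"translation":[-0.40,-0.73,0],"delta_rot":[0,0,0]},{"hand":0,"translation":[-0.45,-0.70,0],"delta_rot":[0,0,0]},{"hand":0,"translation":[-0.37,-0.51,0],"delta_rot":[0,0,0]},{"hand":0,"translation":[0,0,0],"delta_rot":[0,0,0]},{"hand":0,"translation":[0,0,0],"delta_rot":[0,0,0]}]'
python3 - <<'E'
from h import *
snap('scene','sc9'); snap('side','s9')
o=ctrl.get_obs(); p=o['tool_pos'][:2]-[.5507,-.1139]; print(np.hypot(*p),np.degrees(np.arctan2(p[1],p[0]))-35.3,o['contact_force'],o['opening'])
E
python3 m6.py sc9 |grep ivory; python3 m6.py s9|grep ivory
```

```text
t: 14.05
tool_pos: [0.54, 0.0065, 0.091]
tool_rot: [2.377, 2.048, 0.009]
contact_force: [6.1, 0.1, 2.4]
opening: 0.0131
t: 15.05
tool_pos: [0.4937, -0.0077, 0.091]
tool_rot: [2.379, 2.049, 0.007]
contact_force: [1.7, 3.7, 6.1]
opening: 0.0131
0.12058697194019119 82.8860668215326 [0.85494881 2.31409575 6.48607731] 0.012362120941249277
ivory [296 205  21  16 249] [305.8 212.2] [ 0.6392 -0.1374] 30.083393096923828 R 0.0916 ang -14.86
ivory [313 170  16   9  97] [320.6 173.9] [ 0.6388 -0.1373] 29.57382583618164 R 0.0912 ang -14.88
```

View pics/sc9.png

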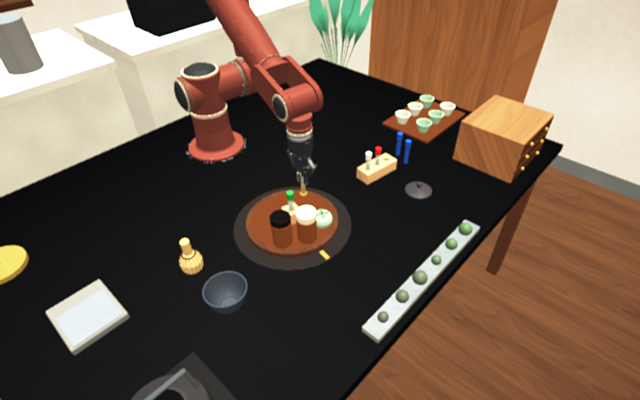

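View pics/s9.png

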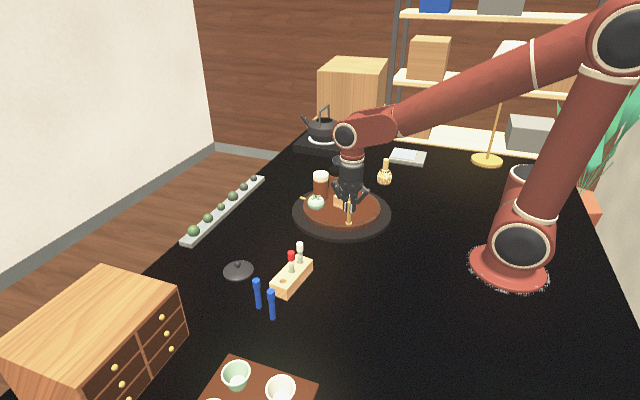

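```bash
python3 -m creep '[{"hand":0,"translation":[-0.26,-0.33,0],"delta_rot":[0,0,0]},{"hand":0,"translation":[-0.27,-0.32,0],"delta_rot":[0,0,0]},{"hand":0,"translation":[-0.15,-0.16,0],"delta_rot":[0,0,0]},{"hand":0,"translation":[0,0,0],"delta_rot":[0,0,0]},{"hand":0,"translation":[0,0,0],"delta_rot":[0,0,0]},{"hand":0,"translation":[0,0,0],"delta_rot":[0,0,0]},{"hand":0,"translation":[0,0,0],"delta_rot":[0,0,0]}]'
python3 - <<'E'
from h import *
snap('scene','sc10'); snap('side','s10'); snap('wrist','w10')
o=ctrl.get_obs(); p=o['tool_pos'][:2]-[.5507,-.1139]; print(np.hypot(*p),np.degrees(np.arctan2(p[1],p[0]))-35.3,o['contact_force'],o['opening'],abs(o['dq']).max())
im,D,T,K=load('sc10'); a=cv2.resize(im[165:280,225:355],None,fx=4.5,fy=4.5,interpolation=cv2.INTER_CUBIC); cv2.imwrite('pics/c10.png',a[:,:,::-1])
E
python3 m6.py sc10 |grep -E 'ivory|0.0[12]. 0.0'; python3 m6.py s10|grep ivory; python3 m4.py sc10|tail -3
```

```text
t: 16.02
tool_pos: [0.4847, -0.0131, 0.091]
tool_rot: [2.379, 2.05, 0.006]
contact_force: [1.4, 3.8, 7.7]
opening: 0.0128
0.12051868044576819 87.92047757023333 [0.5591747  2.22451357 7.11324841] 0.012920383308685628 0.0023906334801151443
brass [319 250  11  10  65] [323.9 254.4] z 0.018 0.021 med [ 0.7082 -0.1414  0.0175] @.016 [ 0.707  -0.1408  0.016 ] 0.1586 -9.77
ivory [298 204  21  16 244] [308.2 211. ] [ 0.6414 -0.1307] 29.20574188232422 R 0.0922 ang -10.51
ivory [312 171  16   9  95] [319.1 174.7] [ 0.6417 -0.1292] 29.542076110839844 R 0.0923 ang -9.54
ivory 44 ((626.0370483398438, -144.9315185546875), 48.597286224365234)
cap [287 191   6   9  47] ztop 0.14338839008452217 0.11986208652795616
[ 0.55247883 -0.11696041  0.14222448] ((551.6697998046875, -117.60030364990234), 9.059835433959961)
```

View pics/c10.png

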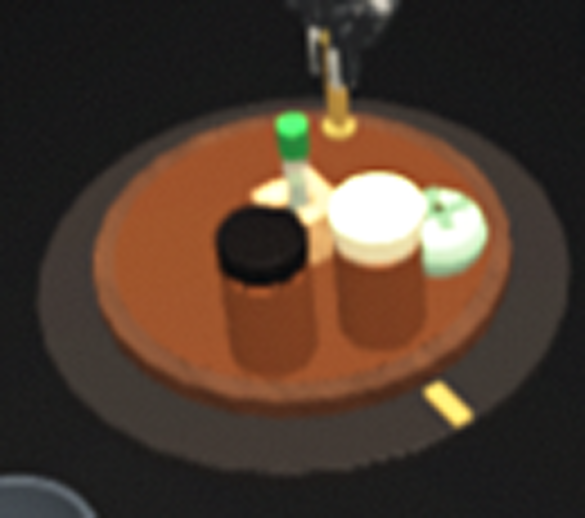

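View pics/w10.png

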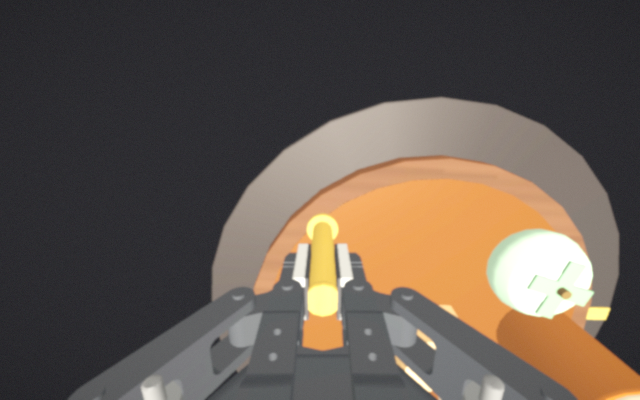

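```bash
python3 -m creep '[{"hand":0,"translation":[0,0,0],"delta_rot":[0,0,0]},{"hand":0,"translation":[0,0,0],"delta_rot":[0,0,0]},{"hand":0,"translation":[0,0,0],"delta_rot":[0,0,0]}]'; python3 -c "
from station import ctrl
ctrl.finish_job(); print(ctrl.get_obs()['t'])"
```

```text
t: 16.55
tool_pos: [0.4847, -0.0131, 0.091]
tool_rot: [2.379, 2.05, 0.006]
contact_force: [0.2, 4.1, 5.6]
opening: 0.0132
the job is handed in; nothing more can be done
the job is handed in; nothing more can be done
```

The job is done and handed in, with no verdict reported. I moved the green-capped vial from the rack's end hole into the centre block. I then gripped the brass post and turned the turntable about 88° anticlockwise, and the fingers were still holding the post at hand-in, at about 16.6 s of the 61 s.

- **Vial:** after release the cap top stood at 0.142 m, against 0.141 m when fully home. It was upright and within about 1 mm of the socket's centre in the wrist view. The last scene-camera reading put it about 3–4 mm off, which is coarse at roughly 2 mm per pixel.
- **Ivory caddy:** it sits at about −10° (−10.5° in the scene view, −9.5° in the side view) against the front mark at −9.8°. That is about 1 mm off line. The caddies and the incense box looked upright.
- **Caddy radius:** its axis measured 92 mm from the turntable's axis, against 95 mm nominal. That is within the allowed range.
- **Turntable:** the arm was still, with the post held at 40 N and the fingers 13 mm apart. The tool position did not change over the last half second.

I did not measure the other vials, kettle lid, whisk or tea bowl again at the end. They looked undisturbed in the last pictures where each was in view.

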